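# Wedge the rocking drawer cabinet steady

## Task

The small steel drawer cabinet on the bench rocks, because one of its levelling feet has seized too short and hangs clear of the bench. Without gripping it, push the hardwood wedge with your fingertips, thin end first, under that foot until it is snug and the cabinet no longer rocks, then press down firmly (about 10 N, the weight of a kilogram) on the cabinet's top above that foot to feel that the corner no longer dips, and take your hand away with the wedge left in place. Pick nothing up, do not shift the cabinet, and leave the other things on the bench alone.

Things in the scene. Friction and masses are not known exactly. Their poses are not given: they have to be found in the camera images.
- cabinet: Loose steel drawer cabinet, 3.2 to 4.6 kg: carcass 200 mm (own x) by 280 mm (own y), from 32 to 182 mm above the bench, flat top, six drawer fronts on its +x face. Origin at bench level below its centre, z up. Four round levelling feet, 26 mm across, at x = +/-78, y = +/-118 mm; three reach the bench and it rests level on these, the one at (+78, +118) is too short.
- short_foot (a point): Middle of the underside of the short foot (cabinet's +x +y corner, 22 mm in from both sides), 4.5 to 8 mm above the bench: the amount is not known beforehand. The foot is rigid with the cabinet; axes as the cabinet's. Pressed with 4 to 6 N above this foot the unwedged cabinet tips until the foot meets the bench; let go, it falls back.
- corner_top (a point): Where to press: the point of the cabinet's flat top straight above the short foot, 182 mm above the bench, 22 mm in from both edges.
- wedge: Loose hardwood wedge, 50 g, 150 mm long (own x), 45 mm wide (own y), flat below, its top sloping evenly from 18 mm at the blunt end (own -x) to 2 mm at the thin end (own +x). Origin: centre of its underside, z up. Lies flat beside the cabinet's +y side, thin end roughly towards the short foot, up to 20 mm off line and 0.25 rad askew, 40 mm of free bench on each side and behind.
- wedge_tip (a point): The wedge's thin end: middle of its edge, 75 mm from the wedge's origin, on the bench, 25 to 75 mm short of the foot's centre at the start. The wedge slides with under 0.5 N; once it meets the foot the resistance rises steeply. A push of 6 to 12 N seats it snugly and friction then keeps it there; 18 N or more would shift the cabinet.
- packing: bystander: flat piece of wood of even thickness, 130 x 42 x 10 mm, lying near the wedge on the robot's side of it; origin at the centre of its underside, x along it
- snips: bystander: steel tin snips lying flat, 230 mm long, 12 mm high; origin near their middle, x towards the blades
- mallet: bystander: wooden mallet lying down, head 60 mm across and 115 mm long, handle 220 mm long towards its own -x; origin on the bench under the head
- dresser: bystander: wooden lead-dresser (a bat with a round handle towards its own -x), 325 mm long, 50 mm wide, 40 mm high; origin on its underside
- pot: bystander: open galvanised pot, 96 mm across, 105 mm high; origin at the centre of its base
- oil_can: bystander: brass oil can, 84 mm across, spout rising to 165 mm towards its own +x; origin at the centre of its base
- rivet_tin: bystander: plain steel tin, 68 mm across, 70 mm high; origin at the centre of its base
Things that resemble listed ones, but are neither listed nor needed, are in the scene too. Leave any green or orange look-alike of the wedge alone.

How it is judged (in metres and radians):
On the way, in this order (a step that is already met when the one before it is completed fails the run):
1. the thin end of the wedge has been pushed in under the middle of the short foot (x of short_foot in the frame of wedge between -0.06 and 0.071 m and y of short_foot in the frame of wedge between -0.022 and 0.022 m), for 0.1 s.
2. a finger presses on the cabinet within 60 mm of the place above the short foot, with over 7 N, and the cabinet stays level (it does not rock) (all of step 1 and contact force between the fingers and cabinet above 7 N and horizontal distance between the grasp point and corner_top below 0.06 m and height (world z) of the grasp point above 0.17 m and contact force between wedge and cabinet above 2 N and angle between cabinet's own z axis and vertical below 0.012 rad), for 0.2 s.
At the end, for the whole second after the job is handed in: The wedge lies flat, its thin end at least 4 mm past the short foot's centre, the foot within 22 mm of its middle line, with over 1 N between them; the cabinet is within 0.012 rad of level and 25 mm of where it stood; both at rest (all of step 1 and angle between cabinet's own z axis and vertical below 0.012 rad and contact force between wedge and cabinet above 1 N and angle between wedge's own z axis and vertical below 0.04 rad and linear speed of each of cabinet, wedge below 0.01 m/s and distance of cabinet from where it was at the start of the episode below 0.025 m); the robot touches nothing.
It fails at once if the wedge is picked up or tipped over (height (world z) of wedge above 0.015 m or angle between wedge's own z axis and vertical above 0.35 rad).
It fails at once if the wedge is pinched or pushed with more than 35 N (contact force between the fingers and wedge above 35 N).
It fails at once if the cabinet is lifted, tipped over or shoved more than 40 mm (height (world z) of cabinet above 0.012 m or angle between cabinet's own z axis and vertical above 0.15 rad or distance of cabinet from where it was at the start of the episode above 0.04 m).
It fails at once if another thing on the bench is disturbed by more than 25 mm or picked up (distance of any of packing, snips, mallet, dresser, pot, oil_can, rivet_tin from where it was at the start of the episode above 0.025 m).
It also fails if it takes over 70 s, if anything falls off the work surface, if the arm or the gripper's body presses on something with over 40 N, if the wrist force passes 120 N, or if a joint passes its speed limit or range.

## Robot

A 6-joint arm with a two-finger parallel gripper is mounted at the origin on the work surface. World frame = base frame: x ahead of the robot, y to its left, z up, the work surface at z = 0. Lengths are in mm, angles in rad, forces in N, time in s.
With the tool pointing down it reaches from about 250 to 775 mm from the base axis. Payload 4 kg.
Tool frame: the origin (TCP) lies on the centre line of the jaws, within the pads' length; the fingertips stand 17 mm ahead of it and the grasp point (between the pads) lies 2 mm behind it (arm.tip_extent is the distance from the TCP to the fingertips, in mm); z points along the fingers, y is the line along which they close (so a half turn about z gives the same grasp; the last joint's range is limited). The gripper opens to 94 mm and grips with 3 to 60 N. Pads are 16 mm wide; open, the fingers measure 119 mm over their backs; the gripper's body (75 mm by 177 mm) begins 78 mm behind the grasp point.
Start: joints at [-1.221, 0.087, 1.371, -0, 1.684, -0.103], TCP at [240.617, -494.593, 222.506] pointing down, gripper open.
Joint ranges: [-3.1, 3.1], [-0.76, 2.03], [0.27, 2.55], [-1.08, 4.22], [0.17, 2.65], [-2.57, 2.57]. Speed limits (rad/s): [2.79, 2.79, 3.14, 3.14, 3.14, 3.14].

## Interface

Orientations are given as a 3x3 rotation matrix whose columns are the frame's x, y, z axes.
In Python, from bench import status, imaging, arm gives the robot as it stands.
- The arm moves only by the tool step_arm, never from a script. Its argument "moves" is a list of rows, each a list of 7 numbers: the turn, a rotation vector about the tool's x, y, z in units of 120 degrees (1.0 is 120 degrees), then the shift along the tool's x, y, z in units of 0.3 m (1.0 is 0.3 m), then the finger opening in mm, from 0 to 94. A call has 1 to 8 rows; each row is the pose to reach, as a shift and turn from the pose commanded when the call began, along the tool's axes at that moment; what a row does not reach only later rows make up. A row lasts 1/12 s, in which the tool goes at most 41.7 mm and 7.16 degrees, less where a joint would pass 70% of its speed; a pose out of reach is approached as far as the arm can. A call with a number of a shift or a turn outside -1 to 1 is refused whole. A call with a gripper value outside its range is refused whole. The fingers move at their own pace and stop on an object; "force" is the grip in N (left out, the last holds). Time passes only in rows, so rows that repeat a pose let the fingers close. It gives the time, the measured TCP pose, the force, the opening and the grip force at its end, in the units of the state.
- status.state(): the state, without advancing time (a new reading comes with each control period).
- imaging.get_image(name): name is "scene" or "top" or "wrist"; returns a dict with "image" (384x512x3 uint8, red, green, blue), "fx", "fy", "cx", "cy" (pixels), "k1" (the pictures are not rectified: a ray, as slopes to the right and down, at radius r is drawn at 1 + k1 r^2 times it, then the intrinsics apply), "rvec" (rotation vector, rad) and "tvec" (3), from world to camera coordinates, as OpenCV has them. Camera axes: x right, y down, z forward; pixel columns grow to the right and rows downward; lengths in mm; the calibration is good to about 2 mm. A picture is of the moment at which its call begins. There is no depth.
- arm.finish_job(): hands the job in; it is judged then, once.
The state is a dict: "clock": time; "q": joint angles; "dq": joint speeds; "joint_torque": joint torques, N m; "ee_pos": TCP position; "tcp_rot": TCP orientation; "ft_force": force on the tool from outside, world axes, zero at the start; "torque": the same for the moment, N m; "gripper_width": finger opening in mm; "gripper_force": force on a finger pad.
Only numpy, scipy, OpenCV 4.12 (cv2) and the standard library are available. Lean on these libraries where they do the work, as an engineer would, in place of code of your own. Each camera call takes 0.05 s, during which the arm holds its last target. There are 200 camera calls.

## Working session

There is one attempt and no reset: what is moved stays moved. The work goes in short steps, Python scripts to look and compute and a tool call to move; the robot and the scene stay as the last step left them, time stands still between calls to the robot, and variables do not carry over. Pictures are saved under pics/ and viewed, at most 10 in all, crops included, and the job is handed in when it is done.

Besides the shell and the picture viewer there is one more tool, called after "Emit:" as name(argument=value, ...) on one line, values as JSON. step_arm: Moves the arm, as the interface text tells. Shifts and turns lie within -1 to 1; 1 stands for 0.3 m of shift or 120 degrees of turn. Its arguments: {"type":"object","properties":{"moves":{"type":"array"},"force":{"type":"number"}},"required":["moves"]}

```bash
ls; mkdir -p pics; cat > h.py <<'E'
import numpy as np, cv2
from bench import status, imaging, arm
def grab(n, save=None):
    d=imaging.get_image(n)
    if save: cv2.imwrite('pics/'+save, d["image"][:,:,::-1])
    return d
def ray(d,u,v):
    K=np.array([[d["fx"],0,d["cx"]],[0,d["fy"],d["cy"]],[0,0,1.]])
    p=cv2.undistortPoints(np.array([[[u,v]]],float),K,np.array([d["k1"],0,0,0,0.]))[0,0]
    R=cv2.Rodrigues(np.array(d["rvec"],float))[0]; t=np.array(d["tvec"],float).ravel()
    return -R.T@t, R.T@np.array([p[0],p[1],1])
def onplane(d,u,v,z=0):
    o,r=ray(d,u,v); return o+r*(z-o[2])/r[2]
def proj(d,P):
    R=cv2.Rodrigues(np.array(d["rvec"],float))[0]; c=R@np.array(P,float)+np.array(d["tvec"],float).ravel()
    x,y=c[:2]/c[2]; s=1+d["k1"]*(x*x+y*y)
    return np.array([d["fx"]*x*s+d["cx"],d["fy"]*y*s+d["cy"]])
def tri(a,b):
    (o1,r1),(o2,r2)=a,b
    r1=r1/np.linalg.norm(r1); r2=r2/np.linalg.norm(r2)
    s=np.linalg.lstsq(np.c_[r1,-r2],o2-o1,rcond=None)[0]
    p,q=o1+s[0]*r1,o2+s[1]*r2
    return (p+q)/2,np.linalg.norm(p-q)
E
python3 - <<'E'
from h import *
import pickle
D={n:grab(n) for n in("top","scene")}
pickle.dump(D,open('d0.pkl','wb'))
cv2.imwrite('pics/a.png',np.hstack([cv2.resize(D[n]["image"][:,:,::-1],(400,300)) for n in D]))
for n in D: cv2.imwrite(f'pics/{n}0.png',cv2.resize(D[n]["image"][:,:,::-1],(768,576)))
for n in D: print(n,{k:v for k,v in D[n].items() if k!="image"})
print(status.state())
E
```

```text
pics
top {'fx': 395.9586608093996, 'fy': 395.9586608093996, 'cx': 256.3385361013608, 'cy': 190.5607181473688, 'k1': -0.11988851935042813, 'rvec': array([ 2.20977589, -2.16552883,  0.09304921]), 'tvec': array([-109.1290751 ,  573.91437737, 1446.09528327])}
scene {'fx': 446.37898145051327, 'fy': 446.37898145051327, 'cx': 260.85476019057353, 'cy': 187.22046400787607, 'k1': -0.14398670110706127, 'rvec': array([ 1.20074118,  2.26711604, -1.02907055]), 'tvec': array([ 392.37061907, -166.01928232, 1838.39475751])}
{'clock': 0.1, 'q': array([-1.22110893e+00,  8.79145488e-02,  1.37208234e+00, -2.66583705e-05,
        1.68361849e+00, -1.03077905e-01]), 'dq': array([-3.84357451e-04, -2.85465201e-03, -2.94113182e-03,  1.42561247e-03,
        5.32247785e-04, -6.91429158e-05]), 'joint_torque': array([ 2.61542620e-03, -3.41250694e+01, -3.03301907e+01,  7.20329373e-02,
        3.03868472e-02, -8.99103998e-05]), 'ee_pos': array([ 240.43980587, -494.14811961,  221.41346   ]), 'tcp_rot': array([[ 8.99242216e-01,  4.37450479e-01, -7.17877757e-04],
       [ 4.37451031e-01, -8.99240245e-01,  1.89122877e-03],
       [ 1.81774360e-04, -2.01470911e-03, -9.99997954e-01]]), 'ft_force': array([-0.5304288 , -0.31880464,  0.58962778]), 'torque': array([-0.03593583, -0.02709166, -0.00111448]), 'gripper_force': 0.0, 'gripper_width': 93.93798183715849}
```

View pics/top0.png

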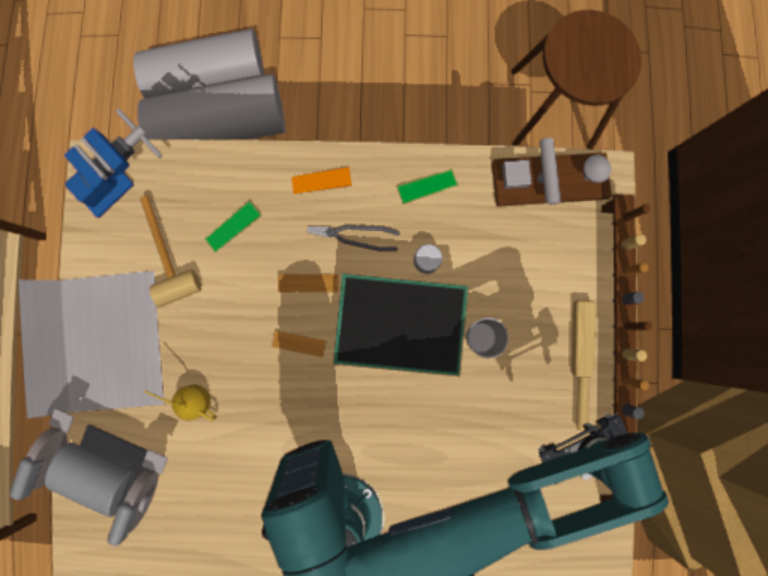

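View pics/scene0.png

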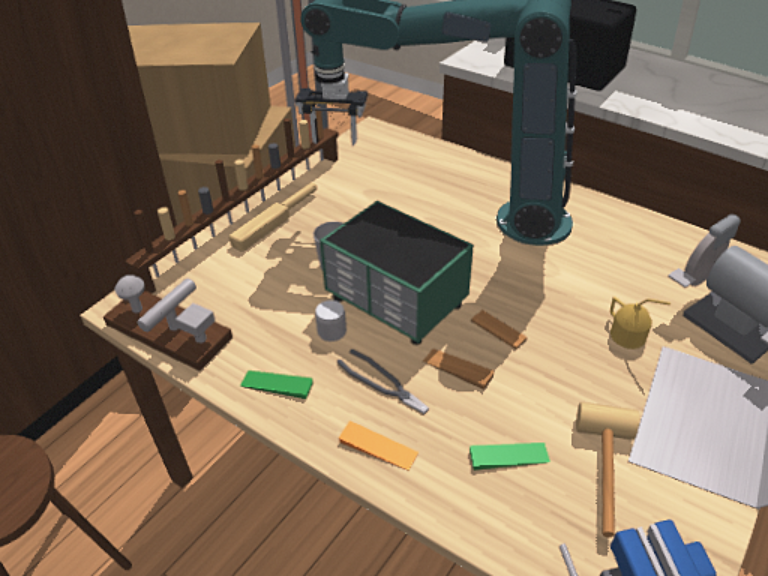

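The top view shows two brown pieces: (307,283), the candidate wedge beside the cabinet's upper-left corner (343,276), which is +x +y, and (300,343), the packing on the robot's side. The green and orange ones at the top are look-alikes. I'll enlarge the area to confirm.

```bash
python3 - <<'E'
from h import *
import pickle
D=pickle.load(open('d0.pkl','rb'))
a=D["top"]["image"][170:260,170:320,::-1]; b=D["scene"]["image"][125:265,200:360,::-1]
a=cv2.resize(a,(400*1,240),interpolation=cv2.INTER_CUBIC); b=cv2.resize(b,(400,350),interpolation=cv2.INTER_CUBIC)
c=np.zeros((350,800,3),np.uint8); c[:240,:400]=a; c[:,400:]=b
cv2.imwrite('pics/crop0.png',c)
for n,roi in (("top",(170,260,170,320)),("scene",(180,290,260,370))):
    im=D[n]["image"]; hsv=cv2.cvtColor(im,cv2.COLOR_RGB2HSV)
    m=cv2.inRange(hsv,(5,130,40),(18,255,190)); k=np.zeros_like(m); y0,y1,x0,x1=roi; k[y0:y1,x0:x1]=m[y0:y1,x0:x1]
    for ct in cv2.findContours(k,cv2.RETR_EXTERNAL,cv2.CHAIN_APPROX_NONE)[0]:
        if cv2.contourArea(ct)>60:
            r=cv2.minAreaRect(ct); print(n,r,cv2.contourArea(ct))
            ap=cv2.approxPolyDP(ct,2.0,True)[:,0]; print(ap.tolist(), [np.round(onplane(D[n],*map(float,p))[:2]).tolist() for p in ap])
# cabinet top in top view
im=D["top"]["image"]; hsv=cv2.cvtColor(im,cv2.COLOR_RGB2HSV)
m=((im.max(2)<60)|(cv2.inRange(hsv,(70,80,30),(95,255,200))>0)).astype(np.uint8)*255
m[:175]=0;m[258:]=0;m[:,:215]=0;m[:,320:]=0
m=cv2.morphologyEx(m,cv2.MORPH_OPEN,np.ones((5,5)))
ct=max(cv2.findContours(m,cv2.RETR_EXTERNAL,cv2.CHAIN_APPROX_NONE)[0],key=cv2.contourArea)
ap=cv2.approxPolyDP(ct,4,True)[:,0]; print(ap.tolist(),[np.round(onplane(D["top"],*map(float,p),182),1).tolist() for p in ap]); print(cv2.minAreaRect(ct))
E
```

```text
top ((198.76922607421875, 228.6538543701172), (35.10478210449219, 11.570850372314453), 11.309932708740234) 365.0
[[183, 220], [182, 231], [215, 237], [217, 227]] [[461.0, 175.0], [420.0, 178.0], [400.0, 53.0], [438.0, 47.0]]
top ((205.0, 188.0), (12.0, 40.0), 90.0) 451.0
[[185, 183], [185, 194], [225, 194], [225, 183]] [[601.0, 172.0], [559.0, 171.0], [562.0, 20.0], [604.0, 21.0]]
scene ((305.4482727050781, 244.62069702148438), (44.90680694580078, 12.605420112609863), 23.198591232299805) 378.0
[[283, 240], [306, 251], [307, 249], [316, 256], [320, 255], [321, 258], [328, 249], [296, 235], [292, 244], [290, 241], [286, 242], [290, 235], [293, 236], [290, 233]] [[600.0, 24.0], [599.0, 110.0], [590.0, 109.0], [599.0, 147.0], [589.0, 156.0], [598.0, 164.0], [552.0, 165.0], [557.0, 48.0], [599.0, 57.0], [591.0, 45.0], [602.0, 37.0], [569.0, 31.0], [567.0, 42.0], [561.0, 26.0]]
scene ((332.22381591796875, 218.92959594726562), (36.47109603881836, 9.613468170166016), 32.7352294921875) 266.5
[[315, 212], [343, 231], [350, 225], [344, 231], [342, 228], [346, 223], [322, 207]] [[428.0, 47.0], [455.0, 170.0], [416.0, 177.0], [453.0, 173.0], [444.0, 161.0], [415.0, 161.0], [392.0, 55.0]]
[[228, 188], [223, 241], [305, 248], [310, 191], [243, 184]] [[570.5, -2.3, 182.0], [395.9, 9.9, 182.0], [378.0, -259.7, 182.0], [566.2, -273.9, 182.0], [584.8, -51.5, 182.0]]
((266.6591796875, 215.97637939453125), (83.30648040771484, 59.03071212768555), 5.599339485168457)
```

View pics/crop0.png

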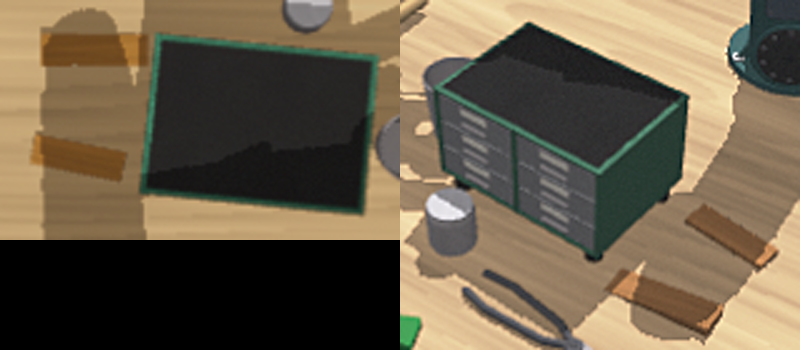

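The crop confirms it: the upper brown piece, at (205,188) in the top view, tapers to its thin end at the cabinet's +x+y foot, so it is the wedge. The lower piece, at (199,229), is of even thickness and is the packing. Next, the cabinet and foot in two views.

```bash
python3 - <<'E'
from h import *
import pickle
D=pickle.load(open('d0.pkl','rb')); T,S=D["top"],D["scene"]
t=[(228.9,183.1),(311,191.4),(306.1,249.5),(223.3,241.6)]; s=[(278.8,193.4),(214.8,160.2),(252,134.2),(314.8,163.4)]
P=[]
for a,b in zip(t,s):
    p,e=tri(ray(T,*a),ray(S,*b)); q=onplane(T,*a,182); r=onplane(S,*b,182); print(p.round(1),round(e,1),q.round(1),r.round(1)); P.append((q+r)[:2]/2)
P=np.array(P); c=P.mean(0); x=(P[0]+P[1]-P[2]-P[3])/2; y=(P[0]+P[3]-P[1]-P[2])/2
print(c,np.linalg.norm(x),np.linalg.norm(y),np.degrees(np.arctan2(x[1],x[0])),np.degrees(np.arctan2(-y[0],y[1])))
th=(np.arctan2(x[1],x[0])+np.arctan2(-y[0],y[1])*1.)/2
R=np.array([[np.cos(th),-np.sin(th)],[np.sin(th),np.cos(th)]]); f=c+R@[78,118]
print("th",th,"foot",f, "proj", proj(S,[*f,0]),"seen foot",(200+195/2.5,125+256/2.5), onplane(S,278,227.4,0))
# wedge top corners: scene crop points
for n,u,v in (("blunt+x top",712,322),("blunt-x top",721,310),("thin +x",608,290)): print(n,onplane(S,200+(u-400)/2.5,125+v/2.5,18 if 'top' in n else 2))
for z,u,v in((18,185,183),(18,185,194.5),(2,225,194.5),(2,225,183)): print(onplane(T,u,v,z).round(1))
E
```

```text
[586.8  -4.9 181.9] 0.1 [586.8  -4.8 182. ] [587.   -4.8 182. ]
[ 564.1 -276.3  178. ] 3.8 [ 564.9 -277.3  182. ] [ 567.2 -271.   182. ]
[ 371.2 -261.4  177.7] 6.0 [ 373.1 -263.4  182. ] [ 374.8 -255.1  182. ]
[392.9  10.6 177.5] 3.1 [394.    8.9 182. ] [397.2  14.4 182. ]
[ 480.6246533  -131.63916231] 192.30685060636088 270.91079999752856 -4.6779016402050875 -4.494067945254776
th -0.08004053407952702 foot [567.80963527 -20.25344097] proj [277.09079366 228.56708291] seen foot (278.0, 227.4) [561.57969449 -20.63670947   0.        ]
blunt+x top [590.13898108 172.07844945  18.        ]
blunt-x top [566.40619083 172.14339893  18.        ]
thin +x [605.00316237  27.54919611   2.        ]
[599.1 169.2  18. ]
[556.1 167.7  18. ]
[560.3  19.7   2. ]
[603.6  20.8   2. ]
```

Emit:
step_arm(moves=[[0, 0, 0, 0, 0, -0.13, 60], [0, 0, 0, 0.15, -0.09, -0.2, 60], [0, 0, 0, 0.7, -0.426, -0.2, 60], [0, 0, 0, 0.7, -0.426, -0.2, 60], [0, 0, 0, 0.7, -0.426, -0.2, 60], [0, 0, 0, 0.7, -0.426, -0.2, 60], [0, 0, 0, 0.7, -0.426, -0.2, 60], [0, 0, 0, 0.7, -0.426, -0.2, 60]])

```text
clock: 0.77
ee_pos: [376.6, -282.1, 282.8]
tcp_rot: [[0.895, 0.446, 0.002], [0.446, -0.895, 0.003], [0.003, -0.001, -1.0]]
ft_force: [0.1, 0.6, 0.8]
gripper_width: 60.0
gripper_force: 0.0
```

Emit:
step_arm(moves=[[0, 0, 0, 0.7, -0.426, 0, 60], [0, 0, 0, 0.7, -0.426, 0, 60], [0, 0, 0, 0.7, -0.426, 0, 60], [0, 0, 0, 0.7, -0.426, 0, 60], [0, 0, 0, 0.7, -0.426, 0, 60], [0, 0, 0, 0.7, -0.426, 0, 60], [0, 0, 0, 0.7, -0.426, 0, 60]])

```text
clock: 1.35
ee_pos: [508.5, -76.2, 281.2]
tcp_rot: [[0.896, 0.444, -0.001], [0.444, -0.896, 0.003], [0.001, -0.003, -1.0]]
ft_force: [-1.5, -1.0, -0.1]
gripper_width: 60.1
gripper_force: 0.0
```

Emit:
step_arm(moves=[[0, 0, 0.216, 0.65, -0.427, 0, 60], [0, 0, 0.216, 0.65, -0.427, 0, 60], [0, 0, 0.216, 0.65, -0.427, 0, 60], [0, 0, 0.216, 0.65, -0.427, 0, 60], [0, 0, 0.216, 0.65, -0.427, 0, 60], [0, 0, 0.216, 0.65, -0.427, 0, 60], [0, 0, 0.216, 0.65, -0.427, 0, 60]])

```text
clock: 1.93
ee_pos: [627.4, 123.5, 279.2]
tcp_rot: [[1.0, 0.006, -0.003], [0.006, -1.0, 0.002], [-0.003, -0.002, -1.0]]
ft_force: [-0.6, -0.1, -1.0]
gripper_width: 60.2
gripper_force: 0.0
```

```bash
python3 - <<'E'
from h import *
import pickle
d=grab("wrist"); pickle.dump(d,open('w1.pkl','wb')); cv2.imwrite('pics/w1.png',d["image"][:,:,::-1])
o,r=ray(d,d["cx"],d["cy"]); print(o,r, status.state()["ee_pos"])
hsv=cv2.cvtColor(d["image"],cv2.COLOR_RGB2HSV); m=cv2.inRange(hsv,(5,130,40),(18,255,190)); m=cv2.morphologyEx(m,cv2.MORPH_OPEN,np.ones((5,5)))
for ct in cv2.findContours(m,cv2.RETR_EXTERNAL,cv2.CHAIN_APPROX_NONE)[0]:
    if cv2.contourArea(ct)>800:
        ap=cv2.approxPolyDP(ct,5,True)[:,0]; print(ap.tolist(),[np.round(onplane(d,*map(float,p))[:2]).tolist() for p in ap])
E
```

```text
[708.71430237 124.14432235 440.68921474] [-0.2771477   0.00108606 -0.96082671] [626.4514076  120.8223671  279.83066809]
[[223, 264], [221, 283], [233, 278], [241, 281], [238, 287], [297, 291], [243, 282], [278, 270]] [[453.0, 175.0], [417.0, 179.0], [427.0, 159.0], [421.0, 145.0], [410.0, 150.0], [402.0, 50.0], [419.0, 142.0], [443.0, 84.0]]
[[323, 176], [224, 178], [225, 207], [322, 203]] [[603.0, 20.0], [599.0, 169.0], [553.0, 169.0], [560.0, 19.0]]
[[0, 104], [0, 133], [40, 193], [48, 184]] [[711.0, 500.0], [668.0, 509.0], [574.0, 462.0], [588.0, 446.0]]
```

View pics/w1.png

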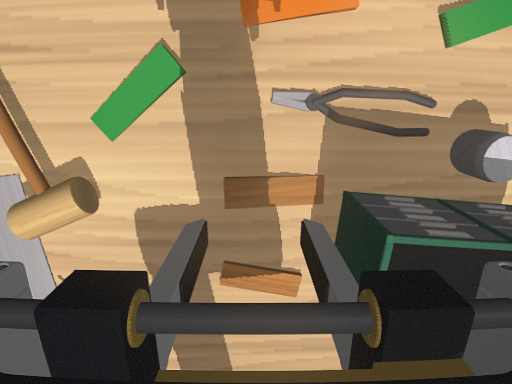

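The wrist view shows the wedge at (274,190), thin end right, and the snips, rivet tin and cabinet clear of it. The carcass's bottom +x+y corner is at about (343,192) and its top corner at about (390,237).

```bash
python3 - <<'E'
from h import *
import pickle
d=pickle.load(open('w1.pkl','rb')); T=pickle.load(open('d0.pkl','rb'))
print(onplane(d,343,192,32),onplane(d,390,237,182),onplane(d,224,178,18),onplane(d,225,207,0),onplane(d,323,176,2))
print(tri(ray(d,390,237),ray(T["top"],228.9,183.1)), tri(ray(d,225,178),ray(T["top"],185,183)))
E
```

```text
[587.46530175  -2.22608122  32.        ] [587.69101537  -4.96024867 182.        ] [603.51017276 167.63442062  18.        ] [552.78802598 168.99381794   0.        ] [603.4281992   20.89206853   2.        ]
(array([587.12928667,  -5.03433868, 181.3338866 ]), np.float64(0.7188785036984249)) (array([600.43931161, 169.10377473,   7.51039701]), np.float64(3.815121244884515))
```

Emit:
step_arm(moves=[[0, 0, 0, 0.045, 0, 0.1, 60], [0, 0, 0, 0.045, 0, 0.8, 60], [0, 0, 0, 0.045, 0, 0.8, 60], [0, 0, 0, 0.045, 0, 0.8, 60], [0, 0, 0, 0.045, 0, 0.8, 60], [0, 0, 0, 0.045, 0, 0.8, 60], [0, 0, 0, 0.045, 0, 0.8, 60], [0, 0, 0, 0.045, 0, 0.8, 60]])

```text
clock: 2.65
ee_pos: [636.6, 117.2, 39.4]
tcp_rot: [[1.0, -0.001, -0.008], [-0.001, -1.0, -0.001], [-0.008, 0.002, -1.0]]
ft_force: [0.8, -0.2, 0.2]
gripper_width: 60.3
gripper_force: 0.0
```

Emit:
step_arm(moves=[[0, 0, 0, 0, 0, 0.06, 60], [0, 0, 0, 0, 0, 0.06, 60], [0, 0, 0, 0, 0, 0.06, 60], [0, 0, 0, 0, 0, 0.06, 60]])

```text
clock: 2.98
ee_pos: [641.2, 119.2, 28.0]
tcp_rot: [[1.0, 0.0, 0.005], [0.0, -1.0, 0.0], [0.005, -0.0, -1.0]]
ft_force: [-0.2, -0.6, 0.2]
gripper_width: 60.0
gripper_force: 0.0
```

Emit:
step_arm(moves=[[0, 0, 0, 0, 0, 0, 60], [0, 0, 0, 0, 0, 0, 60], [0, 0, 0, 0, 0, 0, 60]])

```text
clock: 3.23
ee_pos: [639.9, 119.6, 25.7]
tcp_rot: [[1.0, 0.001, 0.002], [0.001, -1.0, 0.0], [0.002, -0.0, -1.0]]
ft_force: [-0.3, -0.0, -0.4]
gripper_width: 59.6
gripper_force: 0.0
```

Emit:
step_arm(moves=[[0, 0, 0, 0, 0, 0.017, 60], [0, 0, 0, -0.03, 0, 0.017, 60], [0, 0, 0, -0.06, 0, 0.017, 60], [0, 0, 0, -0.075, 0, 0.017, 60], [0, 0, 0, -0.085, 0, 0.017, 60], [0, 0, 0, -0.095, 0, 0.017, 60], [0, 0, 0, -0.105, 0, 0.017, 60], [0, 0, 0, -0.115, 0, 0.017, 60]])

```text
clock: 3.9
ee_pos: [604.7, 119.5, 19.6]
tcp_rot: [[1.0, 0.0, 0.001], [0.0, -1.0, -0.0], [0.001, 0.0, -1.0]]
ft_force: [0.7, -0.8, 0.5]
gripper_width: 60.1
gripper_force: 0.2
```

Emit:
step_arm(moves=[[0, 0, 0, -0.01, 0, 0, 60], [0, 0, 0, -0.02, 0, 0, 60], [0, 0, 0, -0.03, 0, 0, 60], [0, 0, 0, -0.036, 0, 0, 60], [0, 0, 0, -0.036, 0, 0, 60], [0, 0, 0, -0.036, 0, 0, 60]])

```text
clock: 4.4
ee_pos: [593.7, 119.5, 19.3]
tcp_rot: [[1.0, 0.0, -0.0], [0.0, -1.0, -0.0], [-0.0, 0.0, -1.0]]
ft_force: [0.9, 0.5, -0.1]
gripper_width: 59.8
gripper_force: 0.0
```

```bash
python3 - <<'E'
from h import *
d=grab("wrist"); cv2.imwrite('pics/w2.png',d["image"][:,:,::-1]); print(status.state()["ee_pos"],status.state()["ft_force"])
E
```

```text
[593.79083029 119.44506181  19.22671111] [ 0.30110335 -0.44926596 -0.60232145]
```

View pics/w2.png

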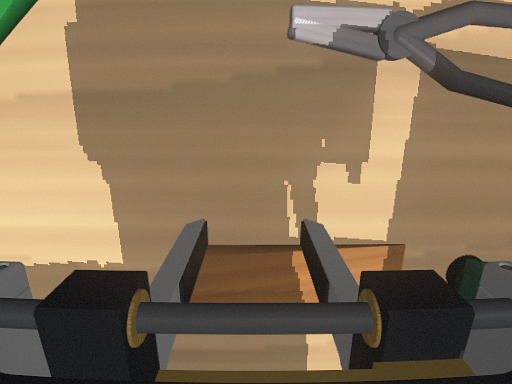

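The wedge's +x edge now lies along the two fingertips (row ~244), with the thin-end corner at (404,243). The dark short foot shows at about (465,275).

```bash
python3 - <<'E'
from h import *
d=grab("wrist"); im=d["image"]
print(onplane(d,404,243,2),onplane(d,212,246,15),onplane(d,212,246,0), onplane(d,446,275,10),onplane(d,465,256,15),onplane(d,465,256,25))
cv2.imwrite('pics/w2c.png',cv2.resize(im[225:345,380:512,::-1],(660,600),interpolation=cv2.INTER_CUBIC))
E
```

```text
[586.524015   20.7000789   2.       ] [591.48896012 145.40935603  15.        ] [583.97494323 147.71575504   0.        ] [566.66295078  -7.30896341  10.        ] [583.24392543 -13.63456602  15.        ] [588.75017804  -5.58697826  25.        ]
```

View pics/w2c.png

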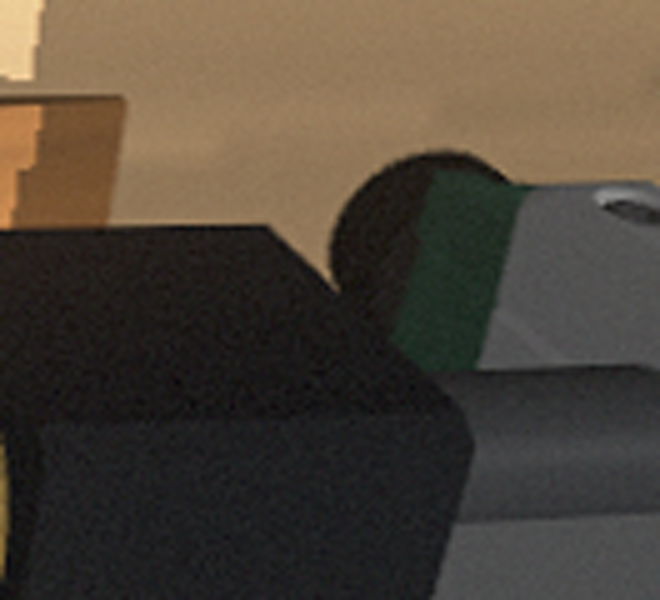

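Emit:
step_arm(moves=[[0, 0, 0, 0.04, 0, 0, 60], [0, 0, 0, 0.04, 0, 0, 60], [0, 0, 0, 0.04, 0, -0.3, 60], [0, 0, 0, 0.04, 0, -0.3, 60], [0, 0, 0, 0.04, 0, -0.3, 60], [0, 0, 0, 0.04, 0, -0.3, 60]])

```text
clock: 5.0
ee_pos: [608.8, 119.8, 114.6]
tcp_rot: [[1.0, 0.0, 0.01], [0.0, -1.0, 0.001], [0.01, -0.001, -1.0]]
ft_force: [-0.9, 0.0, 0.0]
gripper_width: 60.0
gripper_force: 0.0
```

Emit:
step_arm(moves=[[0, 0, -0.375, -0.14, -0.28, 0, 14], [0, 0, -0.375, -0.14, -0.28, 0, 14], [0, 0, -0.375, -0.14, -0.28, 0, 14], [0, 0, -0.375, -0.14, -0.28, 0, 14], [0, 0, -0.375, -0.14, -0.28, 0, 14], [0, 0, -0.375, -0.14, -0.28, 0, 14], [0, 0, -0.375, -0.14, -0.28, 0, 14]])

```text
clock: 5.58
ee_pos: [562.3, 203.4, 106.8]
tcp_rot: [[0.703, 0.711, -0.004], [0.711, -0.703, -0.001], [-0.004, -0.002, -1.0]]
ft_force: [0.6, 1.6, 0.4]
gripper_width: 16.9
gripper_force: 0.0
```

Emit:
step_arm(moves=[[0, 0, -0.375, 0, 0, 0, 14], [0, 0, -0.375, 0, 0, 0, 14], [0, 0, -0.375, 0, 0, 0, 14], [0, 0, -0.375, 0, 0, 0, 14], [0, 0, -0.375, 0, 0, 0, 14], [0, 0, -0.375, 0, 0, 0, 14], [0, 0, -0.375, 0, 0, 0, 14], [0, 0, -0.375, 0, 0, 0, 14]])

```text
clock: 6.25
ee_pos: [562.6, 203.1, 106.9]
tcp_rot: [[-0.001, 1.0, -0.004], [1.0, 0.001, -0.001], [-0.001, -0.004, -1.0]]
ft_force: [0.3, 0.6, 0.1]
gripper_width: 13.5
gripper_force: 0.0
```

```bash
python3 - <<'E'
from h import *
d=grab("top"); s=status.state(); print(s["ee_pos"],s["tcp_rot"].round(3).tolist(),s["gripper_width"],s["q"].round(2))
hsv=cv2.cvtColor(d["image"],cv2.COLOR_RGB2HSV); m=cv2.inRange(hsv,(5,130,40),(18,255,190))
k=np.zeros_like(m);k[170:260,170:320]=m[170:260,170:320]
for ct in cv2.findContours(k,cv2.RETR_EXTERNAL,cv2.CHAIN_APPROX_NONE)[0]:
    if cv2.contourArea(ct)>60:
        ap=cv2.approxPolyDP(ct,2,True)[:,0]; print([np.round(onplane(d,*map(float,p),4)[:2]).tolist() for p in ap])
E
```

```text
[562.73028996 203.13889748 107.21566173] [[0.001, 1.0, -0.004], [1.0, -0.001, -0.001], [-0.001, -0.004, -1.0]] 14.134862679887854 [ 0.25  0.24  1.42 -0.    1.48  0.25]
[[454.0, 178.0], [420.0, 181.0], [404.0, 53.0], [442.0, 54.0], [461.0, 167.0]]
[[585.0, 171.0], [540.0, 170.0], [543.0, 19.0], [585.0, 20.0]]
```

Emit:
step_arm(moves=[[0, 0, 0, 0, 0.003, 0.15, 14], [0, 0, 0, 0, 0.003, 0.287, 14], [0, 0, 0, 0, 0.003, 0.287, 14], [0, 0, 0, 0, 0.003, 0.287, 14], [0, 0, 0, 0, 0.003, 0.287, 14], [0, 0, 0, 0, 0.003, 0.287, 14]])

```text
clock: 6.8
ee_pos: [565.0, 203.5, 23.8]
tcp_rot: [[0.0, 1.0, 0.0], [1.0, -0.0, -0.0], [-0.0, 0.0, -1.0]]
ft_force: [-0.1, -0.2, 0.9]
gripper_width: 14.0
gripper_force: 0.0
```

Emit:
step_arm(moves=[[0, 0, 0, -0.03, 0, 0.007, 14], [0, 0, 0, -0.06, 0, 0.007, 14], [0, 0, 0, -0.08, 0, 0.007, 14], [0, 0, 0, -0.095, 0, 0.007, 14], [0, 0, 0, -0.11, 0, 0.007, 14], [0, 0, 0, -0.125, 0, 0.007, 14], [0, 0, 0, -0.14, 0, 0.007, 14], [0, 0, 0, -0.155, 0, 0.007, 14]])

```text
clock: 7.47
ee_pos: [565.0, 156.6, 21.3]
tcp_rot: [[-0.0, 1.0, 0.0], [1.0, 0.0, 0.0], [0.0, 0.0, -1.0]]
ft_force: [0.3, 0.1, 0.0]
gripper_width: 14.0
gripper_force: 0.3
```

Emit:
step_arm(moves=[[0, 0, 0, -0.015, 0, 0, 14], [0, 0, 0, -0.03, 0, 0, 14], [0, 0, 0, -0.045, 0, 0, 14], [0, 0, 0, -0.06, 0, 0, 14], [0, 0, 0, -0.07, 0, 0, 14], [0, 0, 0, -0.075, 0, 0, 14], [0, 0, 0, -0.075, 0, 0, 14]])

```text
clock: 8.05
ee_pos: [564.8, 134.0, 21.1]
tcp_rot: [[0.0, 1.0, -0.0], [1.0, -0.0, -0.0], [-0.0, -0.0, -1.0]]
ft_force: [0.3, -0.0, 0.3]
gripper_width: 13.9
gripper_force: 0.0
```

```bash
python3 - <<'E'
from h import *
d=grab("top"); s=status.state(); print(s["ee_pos"],s["ft_force"])
hsv=cv2.cvtColor(d["image"],cv2.COLOR_RGB2HSV); m=cv2.inRange(hsv,(5,130,40),(18,255,190))
k=np.zeros_like(m);k[170:260,170:320]=m[170:260,170:320]
for ct in cv2.findContours(k,cv2.RETR_EXTERNAL,cv2.CHAIN_APPROX_NONE)[0]:
    if cv2.contourArea(ct)>60:
        ap=cv2.approxPolyDP(ct,2,True)[:,0]; print([np.round(onplane(d,*map(float,p),8)[:2]).tolist() for p in ap])
d=grab("scene"); cv2.imwrite('pics/s3.png',cv2.resize(d["image"][150:280,240:370,::-1],(600,600),interpolation=cv2.INTER_CUBIC))
E
```

```text
[564.77754984 134.11749393  21.01985109] [-0.89864913 -0.92148789  0.15237013]
[[448.0, 106.0], [407.0, 101.0], [404.0, 53.0], [442.0, 54.0]]
[[579.0, 117.0], [541.0, 113.0], [539.0, 23.0], [584.0, 16.0]]
```

View pics/s3.png

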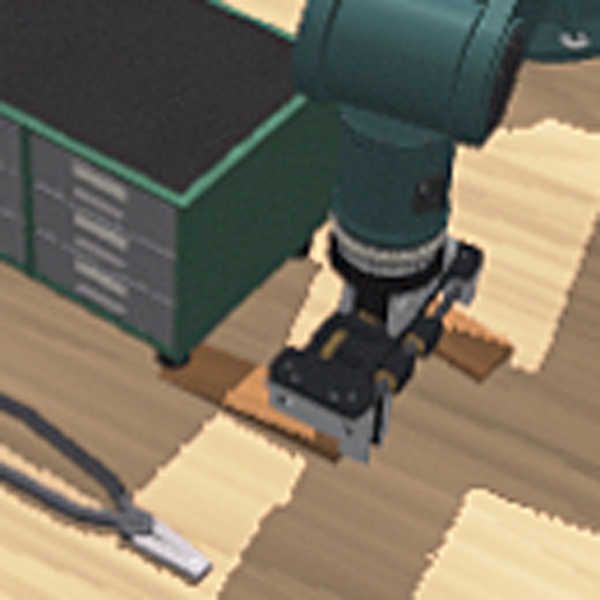

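The scene view shows the wedge running straight under the short foot at (172,358), with its thin end just reaching past it at (160,375). From here I push slowly and watch the force.

Emit:
step_arm(moves=[[0, 0, 0, -0.006, 0, 0, 14], [0, 0, 0, -0.012, 0, 0, 14], [0, 0, 0, -0.018, 0, 0, 14], [0, 0, 0, -0.024, 0, 0, 14], [0, 0, 0, -0.024, 0, 0, 14]])

```text
clock: 8.57
ee_pos: [564.8, 126.9, 21.1]
tcp_rot: [[-0.0, 1.0, -0.0], [1.0, 0.0, -0.0], [-0.0, -0.0, -1.0]]
ft_force: [0.3, 0.1, 0.1]
gripper_width: 13.7
gripper_force: 0.0
```

Emit:
step_arm(moves=[[0, 0, 0, -0.006, 0, 0, 14], [0, 0, 0, -0.012, 0, 0, 14], [0, 0, 0, -0.012, 0, 0, 14]])

```text
clock: 8.82
ee_pos: [564.9, 123.3, 21.2]
tcp_rot: [[-0.0, 1.0, 0.0], [1.0, 0.0, -0.0], [-0.0, 0.0, -1.0]]
ft_force: [0.1, -0.0, -1.0]
gripper_width: 14.1
gripper_force: 0.0
```

Emit:
step_arm(moves=[[0, 0, 0, -0.006, 0, 0, 14], [0, 0, 0, -0.012, 0, 0, 14], [0, 0, 0, -0.012, 0, 0, 14]])

```text
clock: 9.07
ee_pos: [564.9, 119.7, 21.2]
tcp_rot: [[-0.0, 1.0, -0.0], [1.0, 0.0, -0.0], [-0.0, -0.0, -1.0]]
ft_force: [-0.3, 0.6, -0.9]
gripper_width: 13.9
gripper_force: 0.0
```

Emit:
step_arm(moves=[[0, 0, 0, -0.004, 0, 0, 14], [0, 0, 0, -0.008, 0, 0, 14], [0, 0, 0, -0.008, 0, 0, 14]])

```text
clock: 9.32
ee_pos: [564.9, 117.4, 21.2]
tcp_rot: [[-0.0, 1.0, 0.0], [1.0, 0.0, -0.0], [-0.0, 0.0, -1.0]]
ft_force: [0.7, -0.2, -0.4]
gripper_width: 14.1
gripper_force: 0.0
```

Emit:
step_arm(moves=[[0, 0, 0, -0.004, 0, 0, 14], [0, 0, 0, -0.008, 0, 0, 14], [0, 0, 0, -0.008, 0, 0, 14]])

```text
clock: 9.57
ee_pos: [564.9, 115.1, 21.2]
tcp_rot: [[-0.0, 1.0, 0.0], [1.0, 0.0, -0.0], [-0.0, 0.0, -1.0]]
ft_force: [1.1, 0.3, -0.6]
gripper_width: 13.9
gripper_force: 0.0
```

Emit:
step_arm(moves=[[0, 0, 0, -0.004, 0, 0, 14], [0, 0, 0, -0.008, 0, 0, 14], [0, 0, 0, -0.008, 0, 0, 14]])

```text
clock: 9.82
ee_pos: [564.9, 112.6, 21.1]
tcp_rot: [[-0.0, 1.0, 0.0], [1.0, 0.0, -0.0], [-0.0, 0.0, -1.0]]
ft_force: [-0.0, -0.4, 0.0]
gripper_width: 14.2
gripper_force: 0.0
```

Emit:
step_arm(moves=[[0, 0, 0, -0.004, 0, 0, 14], [0, 0, 0, -0.008, 0, 0, 14], [0, 0, 0, -0.008, 0, 0, 14]])

```text
clock: 10.07
ee_pos: [564.9, 110.2, 21.2]
tcp_rot: [[-0.0, 1.0, 0.0], [1.0, 0.0, -0.0], [-0.0, 0.0, -1.0]]
ft_force: [-0.3, 0.0, 0.0]
gripper_width: 14.1
gripper_force: 0.0
```

Emit:
step_arm(moves=[[0, 0, 0, -0.004, 0, 0, 14], [0, 0, 0, -0.008, 0, 0, 14], [0, 0, 0, -0.008, 0, 0, 14]])

```text
clock: 10.32
ee_pos: [564.9, 107.8, 21.2]
tcp_rot: [[-0.0, 1.0, -0.0], [1.0, 0.0, -0.0], [-0.0, -0.0, -1.0]]
ft_force: [-0.4, -0.1, 0.4]
gripper_width: 13.9
gripper_force: 0.0
```

Emit:
step_arm(moves=[[0, 0, 0, -0.004, 0, 0, 14], [0, 0, 0, -0.008, 0, 0, 14], [0, 0, 0, -0.008, 0, 0, 14]])

```text
clock: 10.57
ee_pos: [564.9, 105.4, 21.1]
tcp_rot: [[-0.0, 1.0, -0.0], [1.0, 0.0, -0.0], [-0.0, -0.0, -1.0]]
ft_force: [0.3, 0.3, 0.5]
gripper_width: 14.0
gripper_force: 0.0
```

Emit:
step_arm(moves=[[0, 0, 0, -0.004, 0, 0, 14], [0, 0, 0, -0.008, 0, 0, 14], [0, 0, 0, -0.008, 0, 0, 14]])

```text
clock: 10.82
ee_pos: [564.9, 103.0, 21.2]
tcp_rot: [[-0.0, 1.0, 0.0], [1.0, 0.0, -0.0], [-0.0, 0.0, -1.0]]
ft_force: [0.8, 0.3, -0.0]
gripper_width: 13.4
gripper_force: 0.0
```

Emit:
step_arm(moves=[[0, 0, 0, -0.004, 0, 0, 14], [0, 0, 0, -0.008, 0, 0, 14], [0, 0, 0, -0.008, 0, 0, 14]])

```text
clock: 11.07
ee_pos: [564.9, 100.6, 21.2]
tcp_rot: [[-0.0, 1.0, 0.0], [1.0, 0.0, -0.0], [-0.0, 0.0, -1.0]]
ft_force: [0.2, -0.2, 0.3]
gripper_width: 14.2
gripper_force: 0.0
```

Emit:
step_arm(moves=[[0, 0, 0, -0.004, 0, 0, 14], [0, 0, 0, -0.008, 0, 0, 14], [0, 0, 0, -0.008, 0, 0, 14]])

```text
clock: 11.32
ee_pos: [564.9, 98.3, 21.1]
tcp_rot: [[-0.0, 1.0, -0.0], [1.0, 0.0, -0.0], [-0.0, -0.0, -1.0]]
ft_force: [0.8, 0.0, 0.8]
gripper_width: 14.0
gripper_force: 0.0
```

Emit:
step_arm(moves=[[0, 0, 0, -0.004, 0, 0, 14], [0, 0, 0, -0.008, 0, 0, 14], [0, 0, 0, -0.008, 0, 0, 14]])

```text
clock: 11.57
ee_pos: [564.9, 96.7, 21.2]
tcp_rot: [[-0.0, 1.0, 0.0], [1.0, 0.0, 0.002], [0.002, 0.0, -1.0]]
ft_force: [0.3, 2.8, -0.0]
gripper_width: 14.1
gripper_force: 1.6
```

Emit:
step_arm(moves=[[0, 0, 0, -0.003, 0, 0, 14], [0, 0, 0, -0.005, 0, 0, 14], [0, 0, 0, -0.005, 0, 0, 14], [0, 0, 0, -0.005, 0, 0, 14]])

```text
clock: 11.9
ee_pos: [564.9, 96.0, 21.2]
tcp_rot: [[-0.001, 1.0, 0.0], [1.0, 0.001, 0.003], [0.003, 0.0, -1.0]]
ft_force: [-0.1, 6.1, -0.6]
gripper_width: 14.2
gripper_force: 2.8
```

Emit:
step_arm(moves=[[0, 0, 0, -0.002, 0, 0, 14], [0, 0, 0, -0.004, 0, 0, 14], [0, 0, 0, -0.004, 0, 0, 14], [0, 0, 0, -0.004, 0, 0, 14]])

```text
clock: 12.23
ee_pos: [564.8, 95.6, 21.2]
tcp_rot: [[-0.001, 1.0, 0.0], [1.0, 0.001, 0.004], [0.004, 0.0, -1.0]]
ft_force: [-0.1, 8.4, -0.4]
gripper_width: 14.0
gripper_force: 3.7
```

Emit:
step_arm(moves=[[0, 0, 0, -0.002, 0, 0, 14], [0, 0, 0, -0.003, 0, 0, 14], [0, 0, 0, -0.003, 0, 0, 14], [0, 0, 0, -0.003, 0, 0, 14]])

```text
clock: 12.57
ee_pos: [564.8, 95.4, 21.2]
tcp_rot: [[-0.001, 1.0, 0.0], [1.0, 0.001, 0.005], [0.005, 0.0, -1.0]]
ft_force: [-0.3, 9.0, -0.7]
gripper_width: 13.9
gripper_force: 4.4
```

Emit:
step_arm(moves=[[0, 0, 0, 0.02, 0, 0, 14], [0, 0, 0, 0.06, 0, 0, 14], [0, 0, 0, 0.12, 0, 0, 14], [0, 0, 0, 0.12, 0, -0.1, 14], [0, 0, 0, 0.12, 0, -0.8, 0], [0, 0, 0, 0.12, 0, -0.8, 0], [0, 0, 0, 0.12, 0, -0.8, 0], [0, 0, 0, 0.12, 0, -0.8, 0]])

```text
clock: 13.23
ee_pos: [564.5, 128.3, 219.8]
tcp_rot: [[-0.0, 1.0, 0.0], [1.0, 0.0, -0.002], [-0.002, 0.0, -1.0]]
ft_force: [1.3, -0.3, -0.3]
gripper_width: 0.6
gripper_force: 0.0
```

Emit:
step_arm(moves=[[0, 0, 0, 0, 0, -0.26, 0], [0, 0, 0, 0, 0, -0.26, 0], [0, 0, 0, 0, 0, -0.26, 0]])

```text
clock: 13.48
ee_pos: [567.4, 128.7, 306.4]
tcp_rot: [[0.0, 1.0, 0.017], [1.0, -0.0, 0.001], [0.001, 0.017, -1.0]]
ft_force: [0.6, 0.7, 1.4]
gripper_width: 0.8
gripper_force: 0.0
```

```bash
python3 - <<'E'
from h import *
s=status.state(); print(s["ee_pos"],s["ft_force"],s["gripper_width"])
d=grab("top")
hsv=cv2.cvtColor(d["image"],cv2.COLOR_RGB2HSV); m=cv2.inRange(hsv,(5,130,40),(18,255,190))
k=np.zeros_like(m);k[170:260,170:320]=m[170:260,170:320]
for ct in cv2.findContours(k,cv2.RETR_EXTERNAL,cv2.CHAIN_APPROX_NONE)[0]:
    if cv2.contourArea(ct)>60:
        ap=cv2.approxPolyDP(ct,2,True)[:,0]; print([np.round(onplane(d,*map(float,p),10)[:2]).tolist() for p in ap])
e=grab("scene"); cv2.imwrite('pics/s4.png',np.hstack([cv2.resize(d["image"][165:265,185:318,::-1],(400,300)),cv2.resize(e["image"][140:260,210:370,::-1],(400,300),interpolation=cv2.INTER_CUBIC)]))
E
```

```text
[567.43045342 128.73296688 306.38507179] [0.58330395 0.70760708 1.40129843] 0.8420830844291279
[[454.0, 147.0], [414.0, 139.0], [405.0, 53.0], [442.0, 53.0]]
[[586.0, 87.0], [542.0, 86.0], [543.0, 19.0], [584.0, 16.0]]
```

View pics/s4.png

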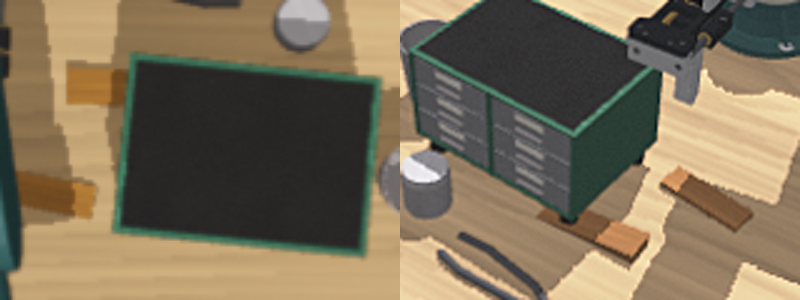

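The wedge stays under the foot, blunt end at y≈87 and x 543–586; the packing and the rest are untouched. Now I go over the corner.

Emit:
step_arm(moves=[[0, 0, 0, -0.51, 0, 0, 0], [0, 0, 0, -0.51, 0, 0, 0], [0, 0, 0, -0.51, 0, 0, 0], [0, 0, 0, -0.51, 0, 0, 0], [0, 0, 0, -0.51, 0, 0, 0], [0, 0, 0, -0.51, 0, 0, 0], [0, 0, 0, -0.51, 0, 0, 0]])

```text
clock: 14.17
ee_pos: [564.4, -24.0, 293.8]
tcp_rot: [[-0.0, 1.0, -0.004], [1.0, 0.0, 0.001], [0.001, -0.004, -1.0]]
ft_force: [-0.8, -0.4, 1.0]
gripper_width: 0.5
gripper_force: 0.0
```

Emit:
step_arm(moves=[[0, 0, 0, 0, 0, 0.1, 0], [0, 0, 0, 0, 0, 0.2, 0], [0, 0, 0, 0, 0, 0.26, 0], [0, 0, 0, 0, 0, 0.285, 0], [0, 0, 0, 0, 0, 0.285, 0], [0, 0, 0, 0, 0, 0.285, 0], [0, 0, 0, 0, 0, 0.285, 0]])

```text
clock: 14.75
ee_pos: [565.8, -24.0, 212.2]
tcp_rot: [[-0.001, 1.0, 0.003], [1.0, 0.001, -0.0], [-0.001, 0.003, -1.0]]
ft_force: [0.3, 0.1, 0.5]
gripper_width: 0.3
gripper_force: 0.0
```

Emit:
step_arm(moves=[[0, 0, 0, 0, 0, 0.01, 0], [0, 0, 0, 0, 0, 0.02, 0], [0, 0, 0, 0, 0, 0.03, 0], [0, 0, 0, 0, 0, 0.03, 0], [0, 0, 0, 0, 0, 0.03, 0]])

```text
clock: 15.17
ee_pos: [564.8, -24.6, 201.1]
tcp_rot: [[-0.0, 1.0, -0.0], [1.0, 0.0, -0.0], [-0.0, -0.0, -1.0]]
ft_force: [0.3, 0.6, 0.4]
gripper_width: 0.5
gripper_force: 0.0
```

Emit:
step_arm(moves=[[0, 0, 0, 0, 0, 0.005, 0], [0, 0, 0, 0, 0, 0.009, 0], [0, 0, 0, 0, 0, 0.009, 0], [0, 0, 0, 0, 0, 0.009, 0]])

```text
clock: 15.5
ee_pos: [565.1, -24.6, 199.3]
tcp_rot: [[-0.0, 1.0, 0.001], [1.0, 0.0, -0.0], [-0.0, 0.001, -1.0]]
ft_force: [-0.4, -0.2, 4.1]
gripper_width: 0.5
gripper_force: 1.5
```

Emit:
step_arm(moves=[[0, 0, 0, 0, 0, 0.003, 0], [0, 0, 0, 0, 0, 0.005, 0], [0, 0, 0, 0, 0, 0.005, 0], [0, 0, 0, 0, 0, 0.005, 0]])

```text
clock: 15.83
ee_pos: [565.1, -24.6, 199.2]
tcp_rot: [[-0.0, 1.0, 0.002], [1.0, 0.0, -0.001], [-0.001, 0.002, -1.0]]
ft_force: [-2.3, 0.2, 6.9]
gripper_width: 0.5
gripper_force: 3.7
```

Emit:
step_arm(moves=[[0, 0, 0, 0, 0, 0.003, 0], [0, 0, 0, 0, 0, 0.005, 0], [0, 0, 0, 0, 0, 0.005, 0], [0, 0, 0, 0, 0, 0.005, 0], [0, 0, 0, 0, 0, 0.005, 0]])

```text
clock: 16.25
ee_pos: [565.2, -24.6, 199.1]
tcp_rot: [[-0.0, 1.0, 0.003], [1.0, 0.0, -0.001], [-0.001, 0.003, -1.0]]
ft_force: [-3.7, 0.5, 11.4]
gripper_width: 0.3
gripper_force: 5.7
```

The corner holds at 11 N: the tip dropped only 0.2 mm from first contact. I hold briefly, then lift away.

Emit:
step_arm(moves=[[0, 0, 0, 0, 0, 0, 0], [0, 0, 0, 0, 0, 0, 0], [0, 0, 0, 0, 0, 0, 0], [0, 0, 0, 0, 0, 0, 0]])

```text
clock: 16.58
ee_pos: [565.2, -24.6, 199.1]
tcp_rot: [[-0.0, 1.0, 0.003], [1.0, 0.0, -0.001], [-0.001, 0.003, -1.0]]
ft_force: [-3.9, 0.5, 10.7]
gripper_width: 0.7
gripper_force: 5.7
```

Emit:
step_arm(moves=[[0, 0, 0, 0, 0, -0.005, 0], [0, 0, 0, 0, 0, -0.012, 0], [0, 0, 0, 0, 0, -0.03, 0], [0, 0, 0, 0, 0, -0.1, 0], [0, 0, 0, 0, 0, -0.25, 0], [0, 0, 0, 0, 0, -0.25, 0], [0, 0, 0, 0, 0, -0.25, 0], [0, 0, 0, 0, 0, -0.25, 0]])

```text
clock: 17.25
ee_pos: [565.1, -24.5, 270.3]
tcp_rot: [[-0.0, 1.0, 0.0], [1.0, 0.0, -0.0], [-0.0, 0.0, -1.0]]
ft_force: [-0.2, -0.5, -0.1]
gripper_width: 0.4
gripper_force: 0.0
```

Emit:
step_arm(moves=[[0, 0, 0, 0.5, 0, -0.05, 0], [0, 0, 0, 0.5, 0, -0.05, 0], [0, 0, 0, 0.5, 0, -0.05, 0], [0, 0, 0, 0.5, 0, -0.05, 0], [0, 0, 0, 0.5, 0, -0.05, 0], [0, 0, 0, 0.5, 0, -0.05, 0], [0, 0, 0, 0.5, 0, -0.05, 0]])

```text
clock: 17.83
ee_pos: [564.4, 124.8, 283.7]
tcp_rot: [[-0.0, 1.0, -0.003], [1.0, 0.0, -0.001], [-0.001, -0.003, -1.0]]
ft_force: [-0.7, -0.4, -0.4]
gripper_width: 0.6
gripper_force: 0.0
```

```bash
python3 - <<'E'
from h import *
s=status.state(); print(s["ee_pos"],s["ft_force"])
d=grab("top")
hsv=cv2.cvtColor(d["image"],cv2.COLOR_RGB2HSV); m=cv2.inRange(hsv,(5,130,40),(18,255,190))
k=np.zeros_like(m);k[170:260,170:320]=m[170:260,170:320]
for ct in cv2.findContours(k,cv2.RETR_EXTERNAL,cv2.CHAIN_APPROX_NONE)[0]:
    if cv2.contourArea(ct)>60:
        ap=cv2.approxPolyDP(ct,2,True)[:,0]; print([np.round(onplane(d,*map(float,p),10)[:2]).tolist() for p in ap])
e=grab("scene"); cv2.imwrite('pics/s5.png',np.hstack([cv2.resize(d["image"][165:265,185:318,::-1],(400,300)),cv2.resize(e["image"][140:260,210:370,::-1],(400,300),interpolation=cv2.INTER_CUBIC)]))
E
```

```text
[564.44738176 124.76285145 283.70366951] [-0.71348134 -0.41443182 -0.43937763]
[[455.0, 136.0], [414.0, 131.0], [405.0, 53.0], [442.0, 53.0]]
[[586.0, 87.0], [542.0, 86.0], [539.0, 19.0], [584.0, 16.0]]
```

View pics/s5.png

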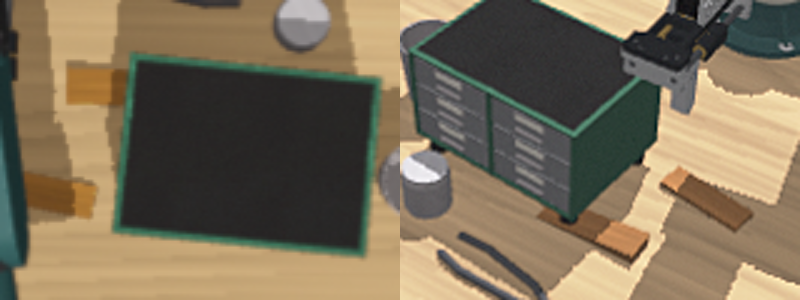

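The view is unchanged: the wedge sits under the short foot, with its thin end showing beyond it at (545,213). The cabinet has not moved, and the hand is clear.

```bash
python3 -c "
from bench import arm
print(arm.finish_job())"
```

```text
the job is handed in; nothing more can be done
None
```

The job is handed in: the wedge is seated under the short foot with a push of about 9 N, the corner took about 11 N with only 0.2 mm of movement, and the hand is clear with the wedge left in place; no verdict came back.

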